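# Slide the module board into its locating notch and close the keeper

### The arm

A 6-joint arm with a two-finger parallel gripper is mounted at the origin on the work surface. World frame = base frame: x ahead of the robot, y to its left, z up, the work surface at z = 0. Lengths are in mm, angles in rad, forces in N, time in s.
With the tool pointing down it reaches from about 400 to 925 mm from the base axis. Payload 12.5 kg.
Tool frame: the origin (TCP) lies midway between the tips of the shut fingers; the grasp point (between the pads) lies 19 mm behind it; z points along the fingers, y is the direction in which the jaws open and shut (so a half turn about z gives the same grasp; the last joint's range is limited). The gripper opens to 95 mm and grips with 3 to 60 N. Pads are 20 mm wide; open, the fingers measure 119 mm over their backs; the gripper's body (75 mm by 180 mm) begins 59 mm behind the grasp point.
Start: joints at [-1.254, 0.491, 1.559, -0, 1.092, -0.106], TCP at [256.471, -569.973, 214.661] pointing down, gripper open.
Joint ranges: [-3.1, 3.1], [-0.84, 2.19], [0.05, 2.79], [-1.13, 4.28], [0.06, 2.93], [-2.69, 2.69]. Speed limits (rad/s): [2.22, 2.22, 2.79, 3.14, 3.14, 3.14].

### API

Orientations are given as [roll, pitch, yaw] about the fixed x, y, z axes, in that order (R = Rz(yaw) Ry(pitch) Rx(roll)).
In Python, from cell import * gives the robot as it stands. The module is installed in compiled form; this text tells all that it offers.
- The arm moves only by the tool carry_out, never from a script. Its argument "moves" is a list of rows, each an object of numbers: "dx", "dy", "dz": the shift along the tool's x, y, z in m; "twist": the turn about the tool's z in degrees. A call has 1 to 5 rows; each row is the pose to reach, as a shift and turn from the pose commanded when the call began, along the tool's axes at that moment; what a row does not reach only later rows make up. A row lasts 1/10 s, in which the tool goes at most 50 mm and 8.59 degrees, less where a joint would pass 70% of its speed; a pose out of reach is approached as far as the arm can. A call with a gripper value outside its range is refused whole. "grip" is the finger opening in m, from 0 to 0.0951, set as the call begins (left out, the last holds). The fingers move at their own pace and stop on an object; the grip force is fixed at half the most. Time passes only in rows, so rows that repeat a pose let the fingers close. It gives the time, the measured TCP pose, the force and the opening at its end, in the units of the state.
- state(): the state, without advancing time (a new reading comes with each control period).
- read_camera(name): name is "side" or "top" or "wrist"; returns (picture, depth): 400x640x3 uint8, red, green, blue; 400x640 float32, mm along the optical axis (not along the pixel's ray), 0 where there is no reading.
- camera_info(name): a dict with "mtx" (3x3 intrinsics, pixels), "R" (3x3) and "t" (3): a world point X has camera coordinates R X + t. Camera axes: x right, y down, z forward; pixel columns grow to the right and rows downward; lengths in mm; the calibration is good to about 2 mm. A picture is of the moment at which its call begins: read the wrist's pose just before it. camera_info takes no time and is no camera call; for the wrist camera it gives the pose at the moment of the call.
- job_done(): hands the job in, once; it reports no verdict.
The state is a dict: "t": time; "joints": joint angles; "qvel": joint speeds; "tau": joint torques, N m; "eef_pos": TCP position; "tcp_rot": TCP orientation; "ft_force": force on the tool from outside, world axes, zero at the start; "moment": the same for the moment, N m; "opening": opening from 0.0 (shut) to 1.0 (fully open).
Only numpy, scipy, OpenCV 4.12 (cv2) and the standard library are available. Lean on these libraries where they do the work, as an engineer would, in place of code of your own. Each camera call takes 0.05 s, during which the arm holds its last target. There are 200 camera calls.

### The job

With a fingertip, push the board that carries the tall module along its rails until it drops into the locating notches at the middle of the rails, then push the keeper by its upright pin right round to its stop, so that it lies over the edge of the seated board. Only push: do not lift or tip a board, leave the other board (three low round buttons) where it is at its end of the rails, and do not disturb the other things on the table.

Things in the scene. Friction and masses are not known exactly. Their poses are not given: they have to be found in the camera images.
- notch (a point): where a board's origin lies once dropped in: midway along and between the fixed rails, 23 mm above the table. Its y runs along the rails, x across them, z up. Each foot of a board has its own 20 mm long, 7 mm deep notch; only at y = 0 do all four meet theirs: the board drops 7 mm and the notches stop it (about 2 mm of play)
- rails (a point): centre of the fixed rails at the level of the tracks' tops, 30 mm above the table; axes as notch. The steel tracks lie 22 to 55 mm either side of the centre line and are 440 mm long (y -220 to +220 mm, ends open). Guides 8 mm thick, inner faces 56.5 mm either side, rise to 46 mm above the table
- module_board: board to push: grey plate 110 mm across the rails (x) by 100 mm along them (y), 16 mm thick, on four 8 mm feet; origin at its centre, level with the feet's undersides. A black module 44 mm (x) x 66 mm (y) stands on it, its top at +64 mm. 0.3 to 0.65 kg, slides with friction. Starts near either end of the rails, centre 120 to 150 mm from the middle, with 20 mm or more of bare rail beyond it. Plate's top is 54 mm above the table running, 47 mm dropped in
- button_board: the other board, to be left alone, near the other end of the same rails: grey plate 110 mm across the rails (x) by 100 mm along them (y), 16 mm thick, on four 8 mm feet; origin at its centre, level with the feet's undersides. It carries three low round buttons in a row (top 38 mm above the origin)
- keeper (a joint): angle of the keeper, a flat steel bar on a post behind the rails. 0: it points to +y of the notch frame, clear of the board; grows as it turns anticlockwise seen from above, towards the rails; 1.62: its stop, across the board's edge. Stays where left (about 1.3 N at its pin moves it). Starts at 0 to 0.4
- keeper_pivot (a point): on the keeper's pivot axis (notch frame x = +88, y = 0 mm), half-way up the bar, 54 mm above the table. The bar is 14 mm wide, 8 mm thick, its tip 56 mm from the pivot; its underside, 50 mm above the table, passes 3 mm over a dropped-in board but is blocked by one that is not
- keeper_pin (a point): centre of the upright black pin on the keeper by which it is pushed: 12 mm diameter, from 58 to 85 mm above the table, its axis 32 mm from the pivot axis (this point is 72 mm above the table); it turns with the keeper
- spare_pin: loose bare steel pin, 20 mm diameter, 45 mm tall, upright on the station's base plate behind the rails; a bystander, origin under its foot
- sensor: loose black block 40 x 26 x 30 mm with a small brass stud on top (42 mm in all), on the station's base plate behind the rails; a bystander, origin under its centre
- screwdriver: screwdriver lying on the table between the robot and the station; a bystander
- baluster: turned wooden baluster, 44 mm diameter, 120 mm tall, upright on the table behind the station; a bystander, origin under its foot
- motor_model: small motor on a wooden foot 70 x 50 mm, 58 mm tall, on the table behind the station; a bystander, origin under its foot
- socket_strip: black block 50 x 120 x 30 mm with two rows of sockets, on the table behind the station; a bystander, origin under its centre
- card_stack: stack of paper cards 60 x 90 x 22 mm on the table between the robot and the station; a bystander, origin under its centre
There are look-alikes about, which are no part of the job. Leave any green look-alike of the module_board alone.

How it is judged (in metres and radians):
On the way, in this order (a step that is already met when the one before it is completed fails the run):
1. the module board has dropped into its locating notches (y of module_board in the frame of notch between -0.005 and 0.005 m and x of module_board in the frame of notch between -0.005 and 0.005 m and z of module_board in the frame of notch below 0.0025 m and angle between module_board's own z axis and vertical below 0.04 rad), for 0.2 s.
2. the keeper is swung round over the seated board (all of step 1 and value of joint keeper above 1.45 rad), for 0.2 s.
At the end, for the whole second after the job is handed in: The module board sits in its notches (origin within 5 mm of the notch point along and across, less than 2.5 mm above it, tilted less than 0.04 rad) and is at rest, the keeper is at 1.45 rad or more, the other board is within 15 mm of where it started and at rest (all of step 2 and linear speed of each of module_board, button_board below 0.01 m/s and distance of button_board from where it was at the start of the episode below 0.015 m); the robot touches nothing.
It fails at once if the module board is lifted (origin more than 12 mm above the tracks) or tipped by more than 0.3 rad (z of module_board in the frame of notch above 0.019 m or angle between module_board's own z axis and vertical above 0.3 rad).
It fails at once if the other board is moved more than 15 mm (distance of button_board from where it was at the start of the episode above 0.015 m).
It fails at once if a bystander is moved more than 30 mm (distance of any of spare_pin, sensor, screwdriver, baluster, motor_model, socket_strip, card_stack from where it was at the start of the episode above 0.03 m).
It also fails if it takes over 51 s, if anything falls off the work surface, if the arm or the gripper's body presses on something with over 40 N, if the wrist force passes 120 N, or if a joint passes its speed limit or range.

## Working session

There is one attempt and no reset: what is moved stays moved. The work goes in short steps, Python scripts to look and compute and a tool call to move; the robot and the scene stay as the last step left them, time stands still between calls to the robot, and variables do not carry over. Pictures are saved under pics/ and viewed, about 8 in all and at most 12, crops included, and the job is handed in when it is done.

Besides the shell and the picture viewer there is one more tool, called after ">>>" by a JSON object that holds its "method" and its "body". carry_out: Moves the arm, as the interface text tells. Its arguments: {"type":"object","properties":{"moves":{"type":"array","items":{"type":"object","properties":{"dx":{"type":"number"},"dy":{"type":"number"},"dz":{"type":"number"},"twist":{"type":"number"}}}},"grip":{"type":"number"}},"required":["moves"]}

```bash
mkdir -p pics
python3 - <<'E'
from cell import *
import numpy as np, cv2
s=state(); print({k:np.round(v,3) for k,v in s.items()})
for n in("top","side"):
    p,d=read_camera(n); c=camera_info(n); np.savez(n+'.npz',p=p,d=d,**c)
    print(n,np.round(c['mtx'],1).tolist(),np.round(c['R'],3).tolist(),np.round(c['t'],1), (d>0).mean())
    cv2.imwrite(f'pics/{n}0.png',p[:,:,::-1])
E
```

```text
{'t': np.float64(0.0), 'joints': array([-1.254,  0.492,  1.559, -0.   ,  1.092, -0.106]), 'qvel': array([-0.002,  0.001,  0.   , -0.   , -0.002, -0.002]), 'tau': array([-1.0000e-03, -6.1265e+01, -2.5818e+01,  6.9000e-02,  4.8000e-02,
       -0.0000e+00]), 'eef_pos': array([ 256.369, -569.72 ,  214.062]), 'tcp_rot': array([-3.14 , -0.   ,  0.423]), 'ft_force': array([-0.494,  0.17 ,  0.495]), 'moment': array([0.052, 0.038, 0.01 ]), 'opening': np.float64(0.996)}
top [[375.7, 0.0, 312.5], [0.0, 375.7, 198.5], [0.0, 0.0, 1.0]] [[0.003, -1.0, 0.003], [-0.983, -0.003, -0.185], [0.185, -0.003, -0.983]] [-174.6  542.3 1239.1] 0.99602734375
side [[418.2, 0.0, 322.4], [0.0, 418.2, 192.1], [0.0, 0.0, 1.0]] [[-0.976, -0.219, 0.02], [-0.164, 0.668, -0.726], [0.146, -0.711, -0.688]] [ 489.3  238.7 1167.4] 0.996109375
```

View pics/top0.png

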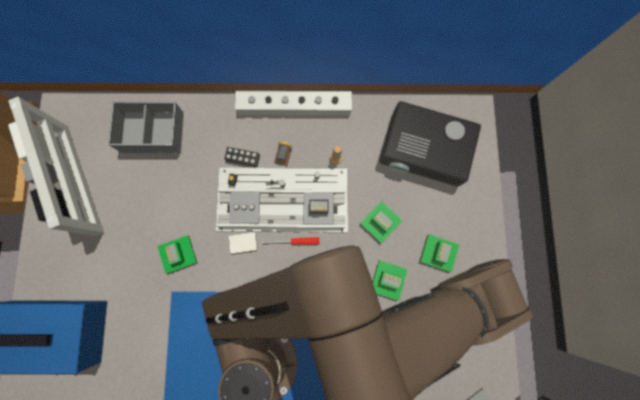

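View pics/side0.png

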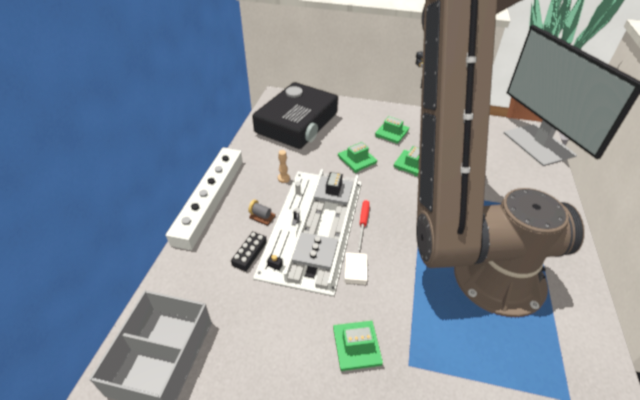

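The module board (grey, with a tall black module) is at top px (318,207) and side px (334,185). The button board is at (244,207). The green look-alikes at (381,222), (390,280), (440,252) and (177,254) are off the rails. I'll check this in one enlarged crop.

```bash
cat > h.py <<'E'
import numpy as np, cv2
def load(n):
    z=np.load(n+'.npz'); return z['p'],z['d'],dict(mtx=z['mtx'],R=z['R'],t=z['t'])
def cloud(d,c):
    v,u=np.mgrid[:d.shape[0],:d.shape[1]]
    r=np.stack([u,v,np.ones_like(u)],-1)@np.linalg.inv(c['mtx']).T
    return (r*d[...,None]-c['t'])@c['R']
def ray(uv,z,c):
    o=-c['R'].T@c['t']; r=c['R'].T@np.linalg.inv(c['mtx'])@np.array([*uv,1.]); return o+r*(z-o[2])/r[2]
E
python3 - <<'E'
from h import *
p,d,c=load('top'); q,e,f=load('side')
a=cv2.resize(p[155:245,205:360],None,fx=5,fy=5,interpolation=cv2.INTER_CUBIC)[:,:775]
cv2.imwrite('pics/topc.png',a[:,:,::-1])
b=cv2.resize(q[165:295,250:370],None,fx=4.6,fy=4.6,interpolation=cv2.INTER_CUBIC)
cv2.imwrite('pics/sidec.png',b[:,:,::-1])
P=cloud(d,c)
for v in range(160,240,3):
    print(v,[f"{P[v,u,0]:.0f},{P[v,u,1]:.0f},{P[v,u,2]:.0f}" for u in (222,244,280,318,340)])
E
```

```text
160 ['692,155,4', '685,71,29', '687,-57,24', '694,-193,2', '689,-272,20']
163 ['681,155,4', '674,70,29', '679,-56,15', '683,-193,1', '684,-273,-0']
166 ['670,154,3', '671,76,-0', '673,-55,-4', '673,-193,-4', '673,-273,-2']
169 ['657,152,9', '658,73,9', '658,-56,11', '658,-193,12', '658,-272,11']
172 ['646,152,11', '646,73,11', '647,-56,10', '636,-192,54', '648,-272,10']
175 ['637,153,3', '634,72,14', '634,-57,17', '624,-192,58', '636,-271,13']
178 ['624,151,9', '623,71,16', '626,-56,5', '621,-192,28', '626,-272,9']
181 ['613,150,9', '614,72,8', '602,-61,59', '614,-193,11', '615,-272,6']
184 ['601,149,12', '602,71,10', '590,-62,64', '603,-193,11', '604,-272,7']
187 ['592,150,5', '305,-169,1318', '591,-58,13', '591,-193,13', '592,-271,10']
190 ['573,140,45', '571,63,52', '574,-60,40', '574,-192,46', '574,-268,47']
193 ['564,142,33', '560,62,54', '567,-59,26', '562,-192,52', '568,-270,24']
196 ['555,144,27', '550,62,54', '555,-60,30', '551,-192,56', '557,-270,26']
199 ['544,142,30', '539,61,56', '544,-60,30', '539,-192,60', '545,-269,29']
202 ['535,144,19', '528,60,59', '533,-60,33', '5
[... 234 characters left out ...]
,93', '505,-270,14']
214 ['491,139,32', '488,59,55', '495,-59,8', '488,-192,57', '496,-270,8']
217 ['480,139,33', '477,58,57', '481,-61,34', '479,-192,52', '482,-269,26']
220 ['470,138,32', '467,58,56', '470,-61,33', '468,-192,56', '472,-269,27']
223 ['459,138,33', '458,59,48', '460,-61,30', '457,-192,61', '305,-169,1318']
226 ['449,137,35', '448,60,44', '448,-63,47', '448,-192,50', '449,-267,46']
229 ['441,142,11', '441,65,10', '442,-60,8', '442,-193,14', '442,-269,13']
232 ['432,145,-5', '432,67,-3', '432,-59,-2', '432,-193,6', '433,-270,2']
235 ['421,144,-0', '419,62,24', '422,-59,-5', '422,-193,-1', '422,-270,-1']
238 ['410,143,1', '409,62,23', '411,-60,-2', '410,-193,24', '412,-270,-0']
```

View pics/topc.png

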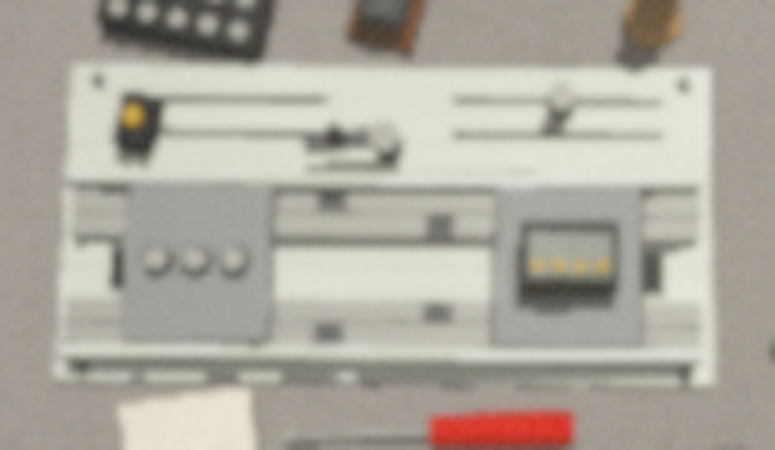

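View pics/sidec.png

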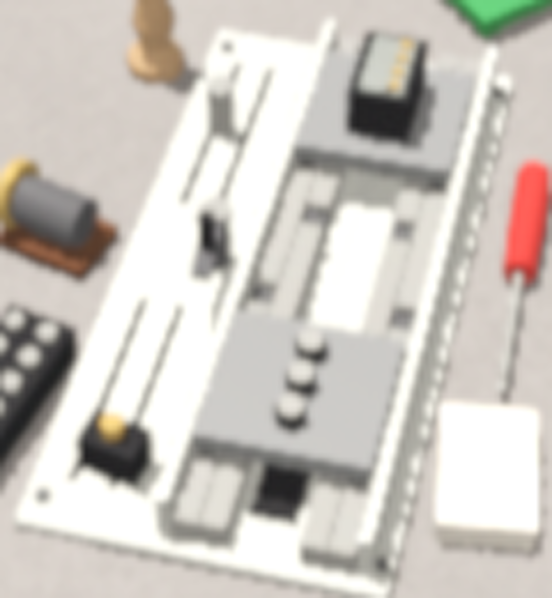

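The crops confirm the module board: a grey plate on the rails with a black module and a light top, at top-crop (569,268). The button board is at (197,262). The four notches are at crop (330,200), (440,226), (328,332) and (437,313). The keeper pivot is at about (385,137), with its black pin at about (333,132), pointing to +y. Spare pin: (560,95). Sensor: (135,115).

Run:
```python
from h import *
p,d,c=load('top'); P=cloud(d,c)
T=lambda u,v:((u+.5)/5-.5+205,(v+.5)/5-.5+155)
n=[ray(T(*x),30,c)[:2] for x in((330,200),(440,226),(328,332),(437,313))]
print('notches',np.round(n),np.mean(n,0))
for nm,uv,z in(('pivot',(385,137),60),('pin',(333,130),80),('spare',(560,90),55)): print(nm,np.round(ray(T(*uv),z,c)))
# module plate: height mask
m=((P[...,2]>42)&(P[...,2]<66)&(P[...,0]>455)&(P[...,0]<567)&(P[...,1]<-100)&(P[...,1]>-260))
print('plate y',np.percentile(P[m][:,1],[1,50,99]),'x',np.percentile(P[m][:,0],[1,99]))
m=(P[...,2]>86)&(P[...,2]<110)&(P[...,0]>455)&(P[...,0]<567)&(P[...,1]<-100)&(P[...,1]>-260)
print('module',np.percentile(P[m],[2,98],axis=0))
# base plate/guides yaw
for x0,x1 in((566,582),(441,456)):
    m=(P[...,2]>36)&(P[...,2]<54)&(P[...,0]>x0)&(P[...,0]<x1)&(P[...,1]<160)&(P[...,1]>-290)
    print('guide',np.polyfit(P[m][:,1],P[m][:,0],1),m.sum(),np.percentile(P[m][:,1],[1,99]))
for u in(335,228): print([f"{P[v,u,0]:.0f},{P[v,u,1]:.0f},{P[v,u,2]:.0f}" for v in(205,208,211)])
```

```text
notches [[ 560.  -27.]
 [ 542. -104.]
 [ 467.  -28.]
 [ 481. -103.]] [512.37705922 -65.16157185]
pivot [598. -67.  60.]
pin [598. -33.  80.]
spare [ 633. -187.   55.]
plate y [-240.00299557 -191.95984642 -144.0836695 ] x [457.10888648 565.12397648]
module [[ 489.15650184 -224.3141863    90.14706403]
 [ 532.68770589 -161.50713691  100.62562732]]
guide [5.78696249e-03 5.72034229e+02] 328 [-281.97108304  150.30697044]
guide [3.60904321e-03 4.51090792e+02] 346 [-280.28748881  149.22762519]
['527,-253,14', '516,-253,12', '506,-253,12']
['525,124,16', '516,125,8', '504,124,12']
```

>>> {"method": "carry_out", "body": {"moves": [{"dx":0,"dy":0,"dz":0,"twist":8.5},{"dx":0,"dy":0,"dz":0,"twist":17},{"dx":0,"dy":0,"dz":0,"twist":24.2},{"dx":0,"dy":0,"dz":0,"twist":24.2}], "grip": 0}}

```text
t: 0.5
eef_pos: [256.4, -569.9, 214.3]
tcp_rot: [-3.141, 0.0, -0.001]
ft_force: [-0.2, -0.9, -0.0]
opening: 0.718
```

>>> {"method": "carry_out", "body": {"moves": [{"dx":0.03,"dy":-0.034},{"dx":0.06,"dy":-0.068},{"dx":0.09,"dy":-0.102},{"dx":0.12,"dy":-0.136},{"dx":0.15,"dy":-0.17}]}}

```text
schema error: expected keys dx, dy, dz, twist
```

>>> {"method": "carry_out", "body": {"moves": [{"dx":0.03,"dy":-0.034},{"dx":0.06,"dy":-0.068},{"dx":0.09,"dy":-0.102},{"dx":0.106,"dy":-0.122},{"dx":0.106,"dy":-0.122,"dz":0.04}]}}

```text
schema error: expected keys dx, dy, dz, twist
```

>>> {"method": "carry_out", "body": {"moves": [{"dx":0.03,"dy":-0.034,"dz":0,"twist":0},{"dx":0.06,"dy":-0.068,"dz":0,"twist":0},{"dx":0.09,"dy":-0.102,"dz":0,"twist":0},{"dx":0.12,"dy":-0.136,"dz":0,"twist":0},{"dx":0.15,"dy":-0.17,"dz":0,"twist":0}]}}

```text
t: 1.0
eef_pos: [407.3, -398.4, 214.6]
tcp_rot: [-3.142, 0.0, 0.005]
ft_force: [1.6, -1.0, -0.5]
opening: 0.296
```

>>> {"method": "carry_out", "body": {"moves": [{"dx":0.03,"dy":-0.034,"dz":0,"twist":0},{"dx":0.06,"dy":-0.068,"dz":0,"twist":0},{"dx":0.09,"dy":-0.102,"dz":0,"twist":0},{"dx":0.106,"dy":-0.122,"dz":0,"twist":0},{"dx":0.106,"dy":-0.122,"dz":0.04,"twist":0}]}}

```text
t: 1.5
eef_pos: [516.0, -276.4, 178.0]
tcp_rot: [3.137, -0.007, 0.008]
ft_force: [1.3, -1.5, -0.8]
opening: 0.006
```

>>> {"method": "carry_out", "body": {"moves": [{"dx":0,"dy":0,"dz":0.04,"twist":0},{"dx":0,"dy":0,"dz":0.08,"twist":0},{"dx":0,"dy":0,"dz":0.11,"twist":0},{"dx":0,"dy":0,"dz":0.132,"twist":0},{"dx":0,"dy":0,"dz":0.132,"twist":0}]}}

```text
t: 2.0
eef_pos: [511.1, -277.0, 39.9]
tcp_rot: [-3.139, 0.004, 0.004]
ft_force: [0.2, 0.8, 0.4]
opening: 0.003
```

Run:
```python
from cell import *
import cv2,numpy as np
print(state()['eef_pos'],state()['ft_force'])
p,d=read_camera('side'); cv2.imwrite('pics/s1.png',cv2.resize(p[110:300,240:420],None,fx=3,fy=3,interpolation=cv2.INTER_CUBIC)[:,:,::-1])
```

```text
[ 511.09632219 -277.04554645   39.88561706] [0.22709594 0.81709866 0.43602409]
```

View pics/s1.png

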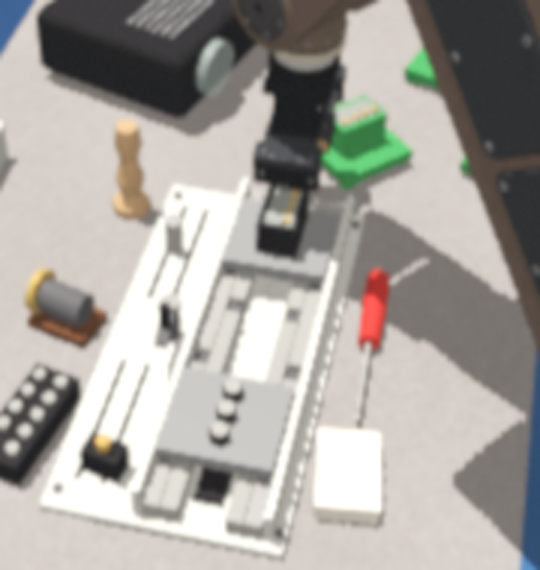

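The gripper is behind the module board at crop (290,170), with nothing touched. I'll push along +y.

>>> {"method": "carry_out", "body": {"moves": [{"dx":0,"dy":-0.006,"dz":0,"twist":0},{"dx":0,"dy":-0.012,"dz":0,"twist":0},{"dx":0,"dy":-0.017,"dz":0,"twist":0},{"dx":0,"dy":-0.021,"dz":0,"twist":0},{"dx":0,"dy":-0.025,"dz":0,"twist":0}]}}

```text
t: 2.55
eef_pos: [512.5, -252.5, 43.1]
tcp_rot: [3.141, -0.001, 0.001]
ft_force: [-0.7, 0.8, 1.0]
opening: 0.005
```

>>> {"method": "carry_out", "body": {"moves": [{"dx":0,"dy":-0.005,"dz":0,"twist":0},{"dx":0,"dy":-0.01,"dz":0,"twist":0},{"dx":0,"dy":-0.015,"dz":0,"twist":0},{"dx":0,"dy":-0.02,"dz":0,"twist":0},{"dx":0,"dy":-0.025,"dz":0,"twist":0}]}}

```text
t: 3.05
eef_pos: [512.6, -228.0, 42.8]
tcp_rot: [3.141, -0.001, 0.0]
ft_force: [0.4, -5.7, 0.9]
opening: 0.003
```

>>> {"method": "carry_out", "body": {"moves": [{"dx":0,"dy":-0.005,"dz":0,"twist":0},{"dx":0,"dy":-0.01,"dz":0,"twist":0},{"dx":0,"dy":-0.015,"dz":0,"twist":0},{"dx":0,"dy":-0.02,"dz":0,"twist":0},{"dx":0,"dy":-0.025,"dz":0,"twist":0}]}}

```text
t: 3.55
eef_pos: [512.6, -203.0, 42.8]
tcp_rot: [3.141, -0.001, 0.0]
ft_force: [0.3, -5.2, 1.2]
opening: 0.006
```

>>> {"method": "carry_out", "body": {"moves": [{"dx":0,"dy":-0.005,"dz":0,"twist":0},{"dx":0,"dy":-0.01,"dz":0,"twist":0},{"dx":0,"dy":-0.015,"dz":0,"twist":0},{"dx":0,"dy":-0.02,"dz":0,"twist":0},{"dx":0,"dy":-0.025,"dz":0,"twist":0}]}}

```text
t: 4.05
eef_pos: [512.6, -177.9, 42.8]
tcp_rot: [3.141, -0.001, 0.0]
ft_force: [-0.8, -6.1, 1.3]
opening: 0.0
```

>>> {"method": "carry_out", "body": {"moves": [{"dx":0,"dy":-0.005,"dz":0,"twist":0},{"dx":0,"dy":-0.01,"dz":0,"twist":0},{"dx":0,"dy":-0.015,"dz":0,"twist":0},{"dx":0,"dy":-0.02,"dz":0,"twist":0},{"dx":0,"dy":-0.024,"dz":0,"twist":0}]}}

```text
t: 4.55
eef_pos: [512.5, -153.9, 42.8]
tcp_rot: [3.141, -0.001, 0.001]
ft_force: [0.1, -4.9, 1.9]
opening: 0.004
```

>>> {"method": "carry_out", "body": {"moves": [{"dx":0,"dy":-0.002,"dz":0,"twist":0},{"dx":0,"dy":-0.004,"dz":0,"twist":0},{"dx":0,"dy":-0.006,"dz":0,"twist":0},{"dx":0,"dy":-0.008,"dz":0,"twist":0},{"dx":0,"dy":-0.01,"dz":0,"twist":0}]}}

```text
t: 5.05
eef_pos: [512.5, -144.1, 42.8]
tcp_rot: [3.141, -0.001, 0.0]
ft_force: [0.1, -5.4, 2.3]
opening: 0.001
```

>>> {"method": "carry_out", "body": {"moves": [{"dx":0,"dy":-0.002,"dz":0,"twist":0},{"dx":0,"dy":-0.004,"dz":0,"twist":0},{"dx":0,"dy":-0.006,"dz":0,"twist":0},{"dx":0,"dy":-0.008,"dz":0,"twist":0},{"dx":0,"dy":-0.01,"dz":0,"twist":0}]}}

```text
t: 5.55
eef_pos: [512.5, -134.1, 42.8]
tcp_rot: [3.141, -0.001, 0.0]
ft_force: [-0.1, -5.2, 2.8]
opening: 0.008
```

>>> {"method": "carry_out", "body": {"moves": [{"dx":0,"dy":-0.001,"dz":0,"twist":0},{"dx":0,"dy":-0.002,"dz":0,"twist":0},{"dx":0,"dy":-0.003,"dz":0,"twist":0},{"dx":0,"dy":-0.004,"dz":0,"twist":0},{"dx":0,"dy":-0.005,"dz":0,"twist":0}]}}

```text
t: 6.05
eef_pos: [512.5, -129.1, 42.8]
tcp_rot: [3.141, -0.001, 0.0]
ft_force: [0.7, -6.1, 2.5]
opening: 0.002
```

>>> {"method": "carry_out", "body": {"moves": [{"dx":0,"dy":-0.001,"dz":0,"twist":0},{"dx":0,"dy":-0.002,"dz":0,"twist":0},{"dx":0,"dy":-0.003,"dz":0,"twist":0}]}}

```text
t: 6.35
eef_pos: [512.5, -126.1, 42.8]
tcp_rot: [3.141, -0.001, 0.0]
ft_force: [0.4, -5.5, 1.2]
opening: 0.005
```

>>> {"method": "carry_out", "body": {"moves": [{"dx":0,"dy":-0.001,"dz":0,"twist":0},{"dx":0,"dy":-0.002,"dz":0,"twist":0}]}}

```text
t: 6.55
eef_pos: [512.5, -124.1, 42.8]
tcp_rot: [3.141, -0.001, 0.0]
ft_force: [0.8, -6.2, 1.5]
opening: 0.002
```

>>> {"method": "carry_out", "body": {"moves": [{"dx":0,"dy":-0.001,"dz":0,"twist":0},{"dx":0,"dy":-0.002,"dz":0,"twist":0}]}}

```text
t: 6.75
eef_pos: [512.0, -121.5, 42.5]
tcp_rot: [-3.141, 0.001, 0.0]
ft_force: [-0.3, 0.7, 0.0]
opening: 0.007
```

The push force fell to zero, so the board has probably dropped. I'll check its height and y.

```bash
cat > chk.py <<'E'
from cell import *
from h import *
print(state()['eef_pos'],state()['ft_force'],state()['t'])
for n in('side','top'):
    p,d=read_camera(n); c=camera_info(n); np.savez(n+'1.npz',p=p,d=d,**c); P=cloud(d,c)
    r=(P[...,0]>462)&(P[...,0]<484)&(P[...,1]<-25)&(P[...,1]>-105)
    print(n,'plate z',np.median(P[r][:,2]),'button plate z',np.median(P[(P[...,0]>462)&(P[...,0]<484)&(P[...,1]<95)&(P[...,1]>25)][:,2]))
    r=(P[...,0]>458)&(P[...,0]<480)&(P[...,2]>41)&(P[...,2]<62)
    for a,b in((-180,0),(0,150)):
        k=r&(P[...,1]>a)&(P[...,1]<b); print(' plate y range',np.percentile(P[k][:,1],[2,98]))
    r=(P[...,0]>490)&(P[...,0]<530)&(P[...,1]<-40)&(P[...,1]>-90)&(P[...,2]<110)
    print(' module top',np.median(P[r][:,2]))
E
python3 chk.py; python3 -c "
from h import *
p=load('side1')[0]
cv2.imwrite('pics/s2.png',cv2.resize(p[140:290,245:385],None,fx=4,fy=4,interpolation=cv2.INTER_CUBIC)[:,:,::-1])"
```

```text
[ 512.00271293 -121.49677198   42.54204076] [-0.31427381  0.74414916  0.03403039] 6.75
side plate z 365.84137091569437 button plate z 54.03506849489688
 plate y range [-112.32224932  -15.13285401]
 plate y range [ 15.45349288 112.36132151]
 module top 87.43485336345908
top plate z 494.1428754802861 button plate z nan
  return _methods._mean(a, axis=axis, dtype=dtype,
  ret = ret.dtype.type(ret / rcount)
Traceback (most recent call last):
  File "chk.py", line 10, in <module>
    k=r&(P[...,1]>a)&(P[...,1]<b); print(' plate y range',np.percentile(P[k][:,1],[2,98]))
                                                          ~~~~~~~~~~~~~^^^^^^^^^^^^^^^^^^
IndexError: index -1 is out of bounds for axis 0 with size 0
```

View pics/s2.png

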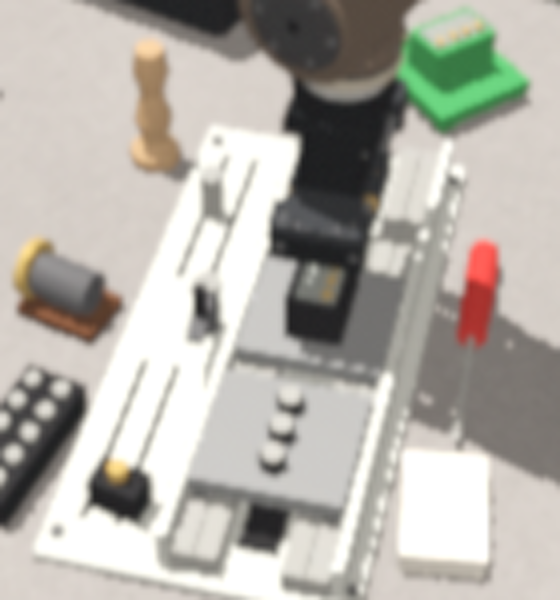

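The view shows the module board seated, with its top at 87.4 mm (87 expected when dropped). The button board hasn't moved, and the keeper pin is at crop (207,300). Next I back off, rise, and go round behind the keeper pin.

>>> {"method": "carry_out", "body": {"moves": [{"dx":0,"dy":0.015,"dz":0,"twist":0},{"dx":0,"dy":0.015,"dz":-0.045,"twist":0},{"dx":0,"dy":0.015,"dz":-0.085,"twist":0},{"dx":0.035,"dy":-0.015,"dz":-0.085,"twist":0},{"dx":0.07,"dy":-0.045,"dz":-0.085,"twist":0}]}}

```text
t: 7.35
eef_pos: [583.5, -77.9, 129.5]
tcp_rot: [3.141, -0.003, -0.002]
ft_force: [0.1, -1.0, 0.9]
opening: 0.006
```

>>> {"method": "carry_out", "body": {"moves": [{"dx":0.03,"dy":-0.03,"dz":0,"twist":0},{"dx":0.048,"dy":-0.043,"dz":0,"twist":0},{"dx":0.048,"dy":-0.043,"dz":0,"twist":0}]}}

```text
t: 7.65
eef_pos: [631.9, -32.8, 127.2]
tcp_rot: [-3.142, -0.0, 0.003]
ft_force: [-0.2, 0.2, -1.2]
opening: 0.006
```

Run:
```python
from cell import *
from h import *
print(state()['eef_pos'])
p,d=read_camera('wrist'); c=camera_info('wrist'); np.savez('wrist.npz',p=p,d=d,**c)
cv2.imwrite('pics/w.png',p[:,:,::-1])
```

```text
[631.86800737 -32.82898001 127.18776289]
```

View pics/w.png

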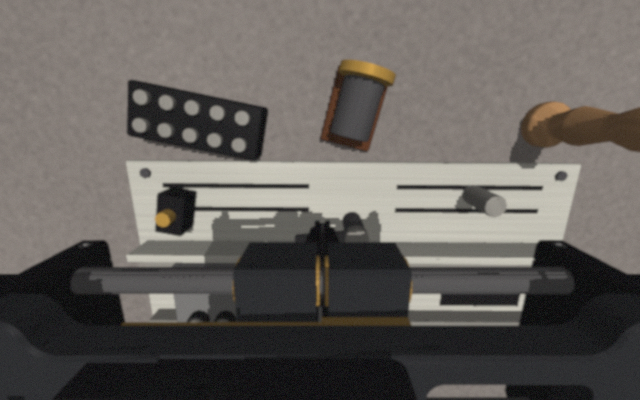

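Run:
```python
from h import *
p,d,c=load('wrist'); P=cloud(d,c)
for uv in((352,218),(352,226),(352,234),(320,225),(320,232),(320,240),(335,228),(340,140),(350,140),(305,230),(270,230)): print(uv,np.round(P[uv[1],uv[0]]),p[uv[1],uv[0]])
p,d,c=load('side1'); P=cloud(d,c)
k=(abs(P[...,0]-595)<30)&(abs(P[...,1]+45)<45)&(P[...,2]>48)&(P[...,2]<90)
for v,u in np.argwhere(k): print((u,v),np.round(P[v,u]).astype(int),p[v,u],end='; ')
```

```text
(352, 218) [610. -64.  29.] [42 46 43]
(352, 226) [610. -62.  51.] [52 52 51]
(352, 234) [605. -61.  59.] [124 120 113]
(320, 225) [642. -33. 130.] [21 17 22]
(320, 232) [641. -33. 140.] [19 25 23]
(320, 240) [641. -33. 152.] [17 20 21]
(335, 228) [591. -48.   9.] [95 94 89]
(340, 140) [684. -52.  10.] [50 28 19]
(350, 140) [684. -62.  11.] [49 31 28]
(305, 230) [588. -16.   8.] [101  98  94]
(270, 230) [589.  21.   9.] [99 98 91]
(np.int64(295), np.int64(208)) [603 -70  62] [243 240 232]; (np.int64(296), np.int64(208)) [600 -70  63] [235 232 224]; (np.int64(297), np.int64(208)) [598 -74  60] [225 222 214]; (np.int64(298), np.int64(208)) [596 -76  58] [217 214 206]; (np.int64(294), np.int64(209)) [605 -64  63] [232 230 221]; (np.int64(295), np.int64(209)) [602 -67  61] [225 222 214]; (np.int64(296), np.int64(209)) [599 -67  61] [223 220 212]; (np.int64(297), np.int64(209)) [596 -68  61] [225 221 214]; (np.int64(298), np.int64(209)) [594 -70  60] [225 223 214]; (np.int64(299), np.int64(209)) [591 -70  61] [236 234 225]; (np.int64(293), np.int64(210)) [608 -63  59] [227 225 216]; (np.i
[... 5462 characters left out ...]
int64(224)) [587 -12  56] [172 170 165]; (np.int64(296), np.int64(224)) [586 -18  51] [205 204 195]; (np.int64(301), np.int64(224)) [572 -23  49] [253 251 243]; (np.int64(291), np.int64(225)) [599  -8  53] [242 240 231]; (np.int64(292), np.int64(225)) [595  -6  56] [213 212 203]; (np.int64(293), np.int64(225)) [593  -9  54] [200 199 190]; (np.int64(294), np.int64(225)) [590  -9  55] [192 191 183]; (np.int64(295), np.int64(225)) [587  -9  56] [211 209 201]; (np.int64(303), np.int64(225)) [565 -20  50] [227 225 218]; (np.int64(295), np.int64(226)) [586  -8  52] [247 245 236]; (np.int64(301), np.int64(226)) [570 -15  49] [255 255 252]; (np.int64(301), np.int64(228)) [568  -7  49] [255 254 245];
```

The keeper pin measures about (595,-32), with the bar tip near (591,-9), so the angle is about 0.14 rad. Both agree with the sizes given. I'll go down behind the pin and push.

>>> {"method": "carry_out", "body": {"moves": [{"dx":0,"dy":0,"dz":0.03,"twist":0},{"dx":0,"dy":0,"dz":0.05,"twist":0},{"dx":0,"dy":0,"dz":0.062,"twist":0},{"dx":0,"dy":0,"dz":0.062,"twist":0}]}}

```text
t: 8.1
eef_pos: [629.1, -34.7, 64.3]
tcp_rot: [-3.141, 0.003, -0.001]
ft_force: [0.3, -0.1, 0.1]
opening: 0.002
```

>>> {"method": "carry_out", "body": {"moves": [{"dx":-0.01,"dy":0,"dz":0,"twist":0},{"dx":-0.018,"dy":0.001,"dz":0,"twist":0},{"dx":-0.025,"dy":0.002,"dz":0,"twist":0},{"dx":-0.032,"dy":0.003,"dz":0,"twist":0},{"dx":-0.038,"dy":0.004,"dz":0,"twist":0}]}}

```text
t: 8.6
eef_pos: [593.9, -39.3, 66.8]
tcp_rot: [3.139, -0.006, 0.001]
ft_force: [10.7, -9.2, -2.2]
opening: 0.007
```

>>> {"method": "carry_out", "body": {"moves": [{"dx":0,"dy":0,"dz":0,"twist":0},{"dx":0,"dy":0,"dz":0,"twist":0}]}}

```text
t: 8.8
eef_pos: [593.2, -38.8, 66.7]
tcp_rot: [3.14, -0.004, 0.0]
ft_force: [4.4, -3.5, 1.0]
opening: 0.004
```

Run:
```python
from cell import *
from h import *
print(state()['eef_pos'],state()['ft_force'],state()['moment'])
p,d=read_camera('side'); c=camera_info('side'); np.savez('side2.npz',p=p,d=d,**c)
cv2.imwrite('pics/s3.png',cv2.resize(p[150:270,250:370],None,fx=4.5,fy=4.5,interpolation=cv2.INTER_CUBIC)[:,:,::-1])
```

```text
[593.18092233 -38.75650945  66.65806875] [ 4.42509574 -3.53289598  0.95227935] [-0.61186233 -0.77590688  0.01652587]
```

View pics/s3.png

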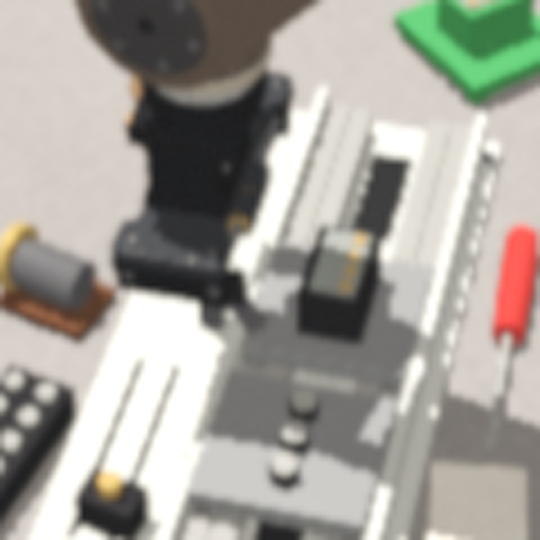

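The view shows the finger at crop (215,300) with the keeper part-way round. The force is low and fits sliding friction at the pin. I'll go on round the arc.

>>> {"method": "carry_out", "body": {"moves": [{"dx":-0.003,"dy":0.001,"dz":0,"twist":0},{"dx":-0.006,"dy":0.001,"dz":0,"twist":0},{"dx":-0.009,"dy":0.001,"dz":0,"twist":0},{"dx":-0.012,"dy":0.002,"dz":0,"twist":0},{"dx":-0.015,"dy":0.004,"dz":0,"twist":0}]}}

```text
t: 9.35
eef_pos: [576.8, -41.9, 65.9]
tcp_rot: [-3.142, -0.0, 0.0]
ft_force: [0.8, 1.5, 1.4]
opening: 0.003
```

>>> {"method": "carry_out", "body": {"moves": [{"dx":-0.003,"dy":0.002,"dz":0,"twist":0},{"dx":-0.006,"dy":0.004,"dz":0,"twist":0},{"dx":-0.008,"dy":0.006,"dz":0,"twist":0},{"dx":-0.009,"dy":0.008,"dz":0,"twist":0},{"dx":-0.009,"dy":0.01,"dz":0,"twist":0}]}}

```text
t: 9.85
eef_pos: [567.9, -51.9, 65.6]
tcp_rot: [-3.141, 0.001, 0.0]
ft_force: [-1.7, 3.9, 1.5]
opening: 0.003
```

>>> {"method": "carry_out", "body": {"moves": [{"dx":0,"dy":0.001,"dz":0,"twist":0},{"dx":0,"dy":0.002,"dz":0,"twist":0},{"dx":0,"dy":0.002,"dz":0,"twist":0}]}}

```text
t: 10.15
eef_pos: [567.7, -52.4, 65.6]
tcp_rot: [-3.14, 0.001, 0.0]
ft_force: [-0.4, 12.8, 3.4]
opening: 0.007
```

>>> {"method": "carry_out", "body": {"moves": [{"dx":0,"dy":0.001,"dz":0,"twist":0},{"dx":0,"dy":0.001,"dz":0,"twist":0}]}}

```text
t: 10.35
eef_pos: [567.7, -52.7, 65.6]
tcp_rot: [-3.139, 0.001, 0.0]
ft_force: [-0.6, 18.6, 5.1]
opening: 0.002
```

The force climbs to 18.6 N with no further motion, at about the expected place, so the keeper is on its stop. I'll back off, rise, clear away and check.

>>> {"method": "carry_out", "body": {"moves": [{"dx":0,"dy":-0.006,"dz":0,"twist":0},{"dx":0,"dy":-0.014,"dz":0,"twist":0},{"dx":0,"dy":-0.014,"dz":-0.04,"twist":0},{"dx":0,"dy":-0.014,"dz":-0.085,"twist":0},{"dx":0,"dy":-0.014,"dz":-0.13,"twist":0}]}}

```text
t: 10.85
eef_pos: [567.9, -40.7, 196.9]
tcp_rot: [3.141, 0.001, 0.0]
ft_force: [0.7, -0.1, 0.0]
opening: 0.007
```

>>> {"method": "carry_out", "body": {"moves": [{"dx":-0.03,"dy":0.035,"dz":0,"twist":0},{"dx":-0.05,"dy":0.075,"dz":0,"twist":0},{"dx":-0.07,"dy":0.115,"dz":0,"twist":0},{"dx":-0.09,"dy":0.155,"dz":0,"twist":0},{"dx":-0.11,"dy":0.195,"dz":0,"twist":0}]}}

```text
t: 11.35
eef_pos: [457.3, -237.2, 195.8]
tcp_rot: [3.141, -0.0, 0.001]
ft_force: [0.7, -0.5, 0.1]
opening: 0.005
```

>>> {"method": "carry_out", "body": {"moves": [{"dx":-0.03,"dy":0.035,"dz":0,"twist":0},{"dx":-0.05,"dy":0.075,"dz":0,"twist":0},{"dx":-0.07,"dy":0.115,"dz":0,"twist":0},{"dx":-0.07,"dy":0.155,"dz":0,"twist":0},{"dx":-0.07,"dy":0.155,"dz":0,"twist":0}]}}

```text
t: 11.85
eef_pos: [387.7, -395.1, 195.5]
tcp_rot: [3.14, -0.0, -0.003]
ft_force: [-1.3, 0.6, -0.1]
opening: 0.005
```

Run:
```python
from cell import *
from h import *
print(state()['eef_pos'],state()['ft_force'],state()['t'])
I=[]
for n,(a,b,e,f),s in(('top',(150,240,205,360),4),('side',(165,295,250,370),4)):
    p,d=read_camera(n); c=camera_info(n); P=cloud(d,c)
    cv2.imwrite('pics/f_%s.png'%n,cv2.resize(p[a:b,e:f],None,fx=4.5,fy=4.5,interpolation=cv2.INTER_CUBIC)[:,:,::-1])
    X,Y,Z=np.moveaxis(P,-1,0)
    k=(X>493)&(X<530)&(Y<-35)&(Y>-95)&(Z>75)&(Z<110); print(n,'module top',np.median(Z[k]),np.percentile(Y[k],[2,98]),np.percentile(X[k],[2,98]))
    for y0,y1 in((-110,-85),(-45,-20),(30,90)):
        k=(X>461)&(X<483)&(Y>y0)&(Y<y1)&(Z<90); print(' plate z',y0,np.median(Z[k]))
    k=(X>535)&(X<610)&(Y>-90)&(Y<-25)&(Z>68)&(Z<92)&(p.max(-1)<110); print(' pin',np.median(P[k],0),k.sum())
    k=(X>461)&(X<560)&(Y>-14)&(Y<150)&(Z>45)&(Z<64); print(' button y',np.percentile(Y[k],[1,99]))
```

```text
[ 387.67673568 -395.05208475  195.47188467] [-1.27900869  0.58367749 -0.11346605] 11.85
top module top 88.66824025246886 [-92.59294513 -35.39040407] [493.23151977 529.49848234]
 plate z -110 47.842562113591825
 plate z -45 47.437947242157534
 plate z 30 54.409917334002
 pin [566.35824192 -68.80091745  86.42426428] 8
 button y [ 10.25917113 109.01780823]
side module top 87.46433715581236 [-93.2665802  -35.44154067] [493.75675213 529.06676548]
 plate z -110 46.92348315028323
 plate z -45 47.12754937459554
 plate z 30 53.643718134240004
 pin [564.33371642 -60.99620831  75.51423851] 14
 button y [ 12.13285766 112.78075169]
```

View pics/f_side.png

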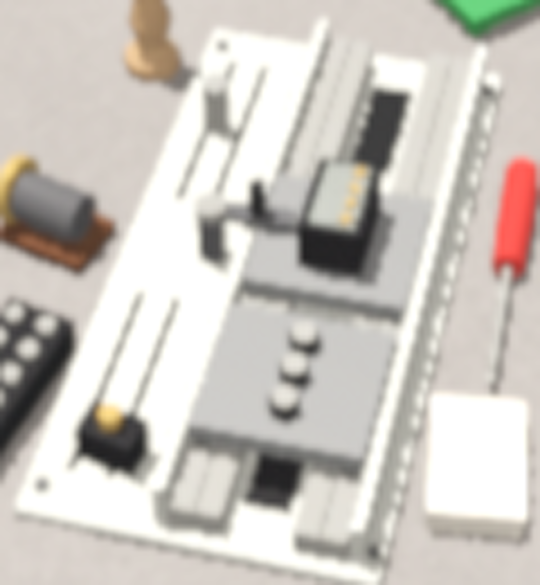

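View pics/f_top.png

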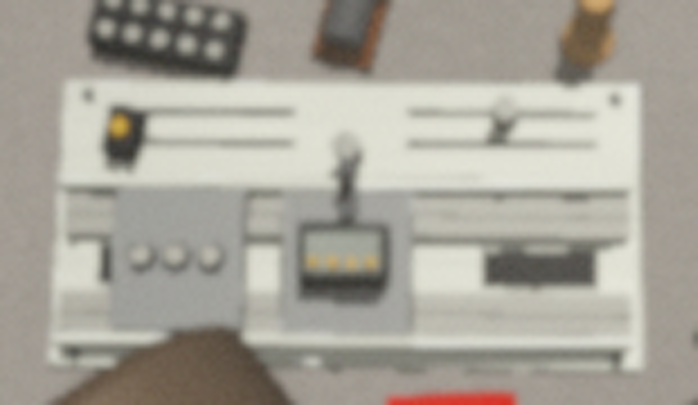

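Both views show the board seated, the keeper lying straight across its edge (top crop (345,185)), and the button board and bystanders where they were. I'll hand in.

```bash
python3 -c "
from cell import *
print(state()['qvel']); print(job_done())"
```

```text
[ 0.02901769 -0.01616981  0.02609177  0.00213084 -0.00097626  0.00331855]
the job is handed in; nothing more can be done
None
```

I pushed the module board along its rails with the closed fingertips until it dropped into the notches. Then I pushed the keeper by its pin round to its stop, backed the arm clear, and handed the job in at about 12 s on the robot's clock. No verdict is reported back.

My last checks, all taken before handing in:

- **Module board:** it sits flat. The plate's top is at about 47 mm and the module's top at 87.5 mm (side camera) and 88.7 mm (top camera). Both fit a dropped-in board (47 and 87 mm).
- **Keeper:** the push force rose to 18.6 N with no further movement at the stop. The top camera put the pin at (566, -69) mm, which is about 1.6 rad round. The side camera put its y at about -61 mm, which disagrees by 8 mm. I put that down to it seeing only the pin's near face, from 14 noisy pixels, but I didn't re-measure it.
- **Button board:** its edges lie at the same pixels in the top camera as at the start.
- **Bystanders:** those in view look unmoved, but the arm hid the card stack in the top view.
- **Arm:** it was away from the station and touching nothing, with the wrist force near zero.

One force reading was higher than expected: about 14 N while first pushing the keeper. It eased once I paused, which fits friction at the pin, and it was well below the limits.

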